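# Wedge the sensor carriage onto the tapered way

### The job

Mount the sensor on the small optical bench: set the carriage's dovetailed foot, narrow end first, on the bed in front of the two steel cheeks, and slide it in until it wedges tight. Push it home by feel with about 12 newtons, never more than about 25, and let go: it must sit flat and stay jammed. Leave the beaker, tip box and bottle alone.

Things in the scene. Friction and masses are not known exactly. Their poses are not given: they have to be found in the camera images.
- carriage_grip (a point): Centre of the grey grip housing of the loose sensor carriage (0.25 to 0.42 kg), 42 mm above its flat underside. Housing: 32 mm (x) by 26 mm (y), 14 to 62 mm above the underside, a lens on its +x face; it stands on the middle of the foot. x points to the foot's narrow end, z up. Starts upright on the table.
- carriage: The same carriage; origin: centre of the underside of its aluminium dovetail foot, same axes. Foot 63 mm long, 14 mm high, symmetrical; underside 49 mm wide at the rear (-x), 39 mm at the narrow front (+x); flanks lean in by 20 degrees. Pushed from behind on the housing it centres itself between the cheeks; held tight and off line it binds on one cheek too early.
- way: Fixed optical bench. Grey bed plate 116 mm wide, 20 mm thick, from x = -120 to +165 mm; origin on its underside, on the way's centre line. z up; x is the direction in which the carriage slides in. Open bed from x = -120 to -20, steel cheeks from -20 to +110, a lamp block 50 mm high from 128 to 164 mm.
- way_mouth (a point): Middle of the way's wide end, on top of the bed between the ends of the cheeks (way x = -20 mm), axes as the way's. Gap there 52 to 56 mm at the bed. Past it the carriage slides freely, then wedges with its origin between way x = 34 and 57 mm: the +y cheek is an adjustable gib set up to 1.5 mm in or out, so the spot is found only by feel.
- cheek: Fixed steel cheek at the way's -y side; origin on the way's centre line on top of the bed, not in the cheek. Cheeks are up to 16 mm high, undercut by 20 degrees, converge by 4.5 degrees each, like the foot. Oiled: friction about 0.2; free sliding takes 1 N, then the push climbs past 12 N in 1 to 2 mm and the wedge locks itself, up to 1 mm off centre.
- beaker: Bystander: a glass beaker, 68 mm across and 90 mm high, origin at the centre of its underside.
- tipbox: Bystander: a box of pipette tips, 86 by 125 by 67 mm, origin at the centre of its underside.
- bottle: Bystander: an amber bottle, 60 mm across and 130 mm high, origin at the centre of its underside.
There are look-alikes about, which are no part of the job. Leave any brown or green look-alike of the carriage alone.

How it is judged:
On the way:
1. the foot is set on the bed, in front of the cheeks or just inside the mouth, not yet wedged (x of carriage in the frame of way between -0.11 and 0.02 m and y of carriage in the frame of way between -0.012 and 0.012 m and z of carriage in the frame of way between 0.018 and 0.023 m and contact force between carriage and cheek below 2 N), for 0.1 s.
At the end, for the whole second after the job is handed in: The carriage sits flat on the bed between the cheeks, 30 to 60 mm along the way and within 3 mm of its centre line, straight within 3 degrees, at rest, and jammed by itself: it still presses on the fixed cheek with over 4 N after it is let go (contact force between carriage and cheek above 4 N and x of carriage in the frame of way between 0.03 and 0.06 m and y of carriage in the frame of way between -0.003 and 0.003 m and z of carriage in the frame of way between 0.018 and 0.022 m and angle between the x axis of carriage and the x axis of way, either way round below 0.05 rad and angle between carriage's own z axis and vertical below 0.04 rad and linear speed of carriage below 0.005 m/s); the robot touches nothing.
It fails at once if the carriage is forced: it presses on the fixed cheek with over 35 N (contact force between carriage and cheek above 35 N).
It fails at once if the beaker is moved by more than 10 mm (distance of beaker from where it was at the start of the episode above 0.01 m).
It fails at once if the tip box is moved by more than 10 mm (distance of tipbox from where it was at the start of the episode above 0.01 m).
It fails at once if the bottle is moved by more than 10 mm (distance of bottle from where it was at the start of the episode above 0.01 m).
It also fails if it takes over 67 s, if anything falls off the work surface, if the arm or the gripper's body presses on something with over 40 N, if the wrist force passes 120 N, or if a joint passes its speed limit or range.

### The arm

A 7-joint arm with a two-finger parallel gripper is mounted at the origin on the work surface. World frame = base frame: x ahead of the robot, y to its left, z up, the work surface at z = 0. Lengths are in m, angles in rad, forces in N, time in s.
With the tool pointing down it reaches from about 0.4 to 0.9 m from the base axis. Payload 5.5 kg.
Tool frame: the origin (TCP) lies at the very end of the fingers, on their centre line; the grasp point (between the pads) lies 19 mm behind it; z points along the fingers, y is the direction in which the jaws open and shut (so a half turn about z gives the same grasp; the last joint's range is limited). The gripper opens to 92 mm and grips with 3 to 60 N. Pads are 19 mm wide; open, the fingers measure 130 mm over their backs; the gripper's body (75 mm by 190 mm) begins 47 mm behind the grasp point.
Start: joints at [-0.944, 0.501, -0.427, 1.55, 0.221, 1.138, -0.21], TCP at [0.231, 0.607, 0.227] pointing down, gripper open.
Joint ranges: [-2.88, 2.88], [-0.31, 2.03], [-1.54, 1.56], [0.2, 2.42], [-1.41, 4.55], [0.19, 2.02], [-2.57, 2.57]. Speed limits (rad/s): [2.57, 2.57, 3.14, 3.14, 3.14, 3.14, 3.14].

### API

Orientations are given as a 3x3 rotation matrix whose columns are the frame's x, y, z axes.
In Python, from cell import ctrl gives the robot as it stands.
- The arm moves only by the tool step_arm, never from a script. Its argument "rows" is a list of rows, each a list of 5 numbers: the closure in counts, from 0 (fully open) to 255 (shut), then the shift along the world's x, y, z in cm, then the turn about the world's z in degrees. In form: [[jaw, x, y, z, yaw], ...]. A call has 1 to 12 rows; each row is the pose to reach, as a shift and turn from the pose commanded when the call began; what a row does not reach only later rows make up. A row lasts 1/12 s, in which the tool goes at most 41.7 mm and 7.16 degrees, less where a joint would pass 70% of its speed; a pose out of reach is approached as far as the arm can. A call with a gripper value outside its range is refused whole. The fingers move at their own pace and stop on an object; "force" is the grip in N (left out, the last holds). Time passes only in rows, so rows that repeat a pose let the fingers close. It gives the time, the measured TCP pose, the force and the opening at its end, in the units of the state.
- ctrl.observe(): the state, without advancing time (a new reading comes with each control period).
- ctrl.read_camera(name): name is "side" or "top"; returns the picture (480x640x3 uint8, red, green, blue); there is no depth.
- ctrl.get_calibration(name): a dict with "mtx" (3x3 intrinsics, pixels), "R" (3x3) and "t" (3): a world point X has camera coordinates R X + t. Camera axes: x right, y down, z forward; pixel columns grow to the right and rows downward; lengths in m; the calibration is good to about 2 mm. A picture is of the moment at which its call begins. get_calibration takes no time and is no camera call.
- ctrl.close_job(): hands the job in, once; it reports no verdict.
The state is a dict: "clock": time; "joint_positions": joint angles; "joint_velocities": joint speeds; "effort": joint torques, N m; "tool_pos": TCP position; "orientation": TCP orientation; "force": force on the tool from outside, world axes, zero at the start; "ft_torque": the same for the moment, N m; "grip_width": opening from 0.0 (shut) to 1.0 (fully open).
Only numpy, scipy, OpenCV 4.12 (cv2) and the standard library are available. Lean on these libraries where they do the work, as an engineer would, in place of code of your own. Each camera call takes 0.05 s, during which the arm holds its last target.

## Working session

There is one attempt and no reset: what is moved stays moved. The work goes in short steps, Python scripts to look and compute and a tool call to move; the robot and the scene stay as the last step left them, time stands still between calls to the robot, and variables do not carry over. Pictures are saved under pics/ and viewed, and the job is handed in when it is done.

Besides the shell and the picture viewer there is one more tool, called after "Call:" as name(argument=value, ...) on one line, values as JSON. step_arm: Moves the arm, as the interface text tells. Its arguments: {"type":"object","properties":{"rows":{"type":"array","items":{"type":"array","items":{"type":"number"}}},"force":{"type":"number"}},"required":["rows"]}

```bash
mkdir -p pics; ls
python3 - <<'E'
from cell import ctrl
import cv2,numpy as np
for n in("side","top"):
    im=ctrl.read_camera(n); cv2.imwrite(f"pics/{n}0.png",im[:,:,::-1]); c=ctrl.get_calibration(n); print(n,c["mtx"],c["R"],c["t"])
o=ctrl.observe(); print(o)
E
```

```text
pics
side [[478.24197809   0.         321.65795311]
 [  0.         478.24197809 244.90735768]
 [  0.           0.           1.        ]] [[ 0.92072989 -0.39017759 -0.00423283]
 [-0.21015692 -0.48672388 -0.84789972]
 [ 0.32877125  0.78157617 -0.53013975]] [-0.50026886  0.17392651  0.93595274]
top [[447.06749075   0.         316.63969411]
 [  0.         447.06749075 241.54579739]
 [  0.           0.           1.        ]] [[ 0.06979782 -0.99754471  0.00572863]
 [-0.97476361 -0.06942228 -0.21217079]
 [ 0.21204754  0.009225   -0.97721581]] [-0.03137173  0.5432289   0.97182197]
{'clock': 0.1, 'joint_positions': array([-0.94380951,  0.50175971, -0.42680951,  1.55132653,  0.22082385,
        1.13831404, -0.21029967]), 'joint_velocities': array([ 2.90187781e-05, -2.88444954e-03,  9.87626867e-04, -2.28919889e-03,
       -1.34076738e-03,  7.25380475e-04, -2.12012695e-04]), 'effort': array([-1.14147682e-02, -5.67876363e+01, -5.83839923e+00, -2.79917049e+01,
       -6.90459833e-02,  2.41435046e-02,  5.38304744e-05]), 'tool_pos': array([0.23110077, 0.60685964, 0.22578661]), 'orientation': array([[-9.34576268e-01,  3.55762228e-01, -6.61041205e-04],
       [ 3.55762840e-01,  9.34574865e-01, -1.61957366e-03],
       [ 4.16093628e-05, -1.74878900e-03, -9.99998470e-01]]), 'force': array([ 0.50966361, -0.03308458,  0.45506681]), 'ft_torque': array([-0.00489145, -0.03719701, -0.05384095]), 'grip_width': 0.9993269214181786}
```

View pics/side0.png

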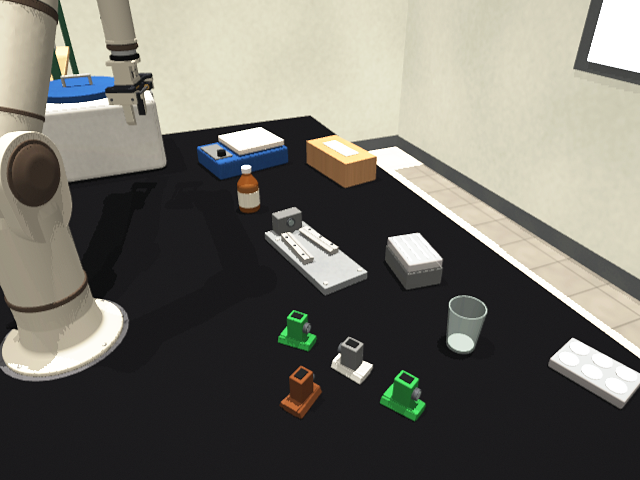

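View pics/top0.png

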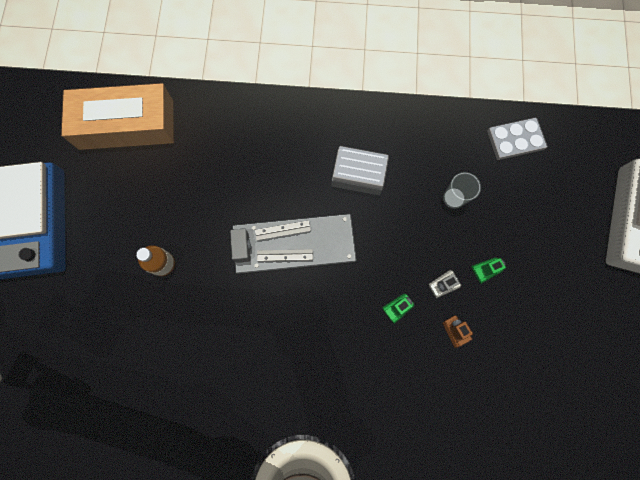

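Candidates for the carriage (top view): grey housing on a bare aluminium foot (445,284); green (398,307) and (489,269); brown (458,331). The description fits the grey one, so I'll check it in a close crop.

Run:
```python
import cv2,numpy as np
t=cv2.imread("pics/top0.png"); s=cv2.imread("pics/side0.png")
a=cv2.resize(t[264:304,420:470],None,fx=8,fy=8,interpolation=cv2.INTER_NEAREST)
b=cv2.resize(s[330:390,325:380],None,fx=7,fy=7,interpolation=cv2.INTER_NEAREST)
H=max(a.shape[0],b.shape[0]);P=lambda i:cv2.copyMakeBorder(i,0,H-i.shape[0],0,5,0)
cv2.imwrite("pics/crop1.png",np.hstack([P(a),P(b)]))
w=cv2.resize(t[205:280,220:365],None,fx=5.4,fy=5.4,interpolation=cv2.INTER_NEAREST);cv2.imwrite("pics/way1.png",w)
```

```text
(no output)
```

View pics/crop1.png

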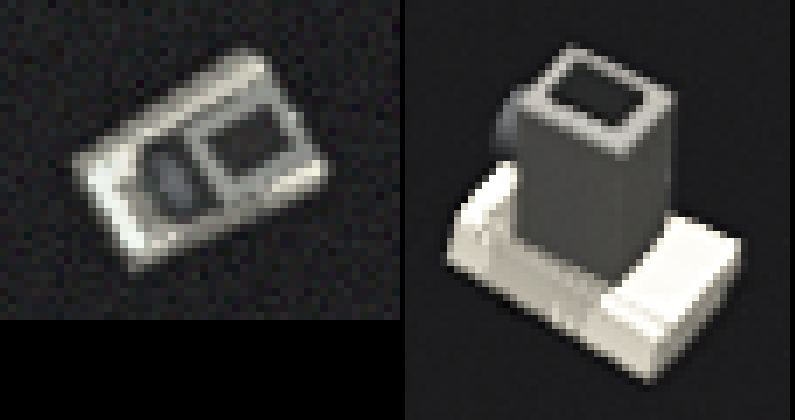

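View pics/way1.png

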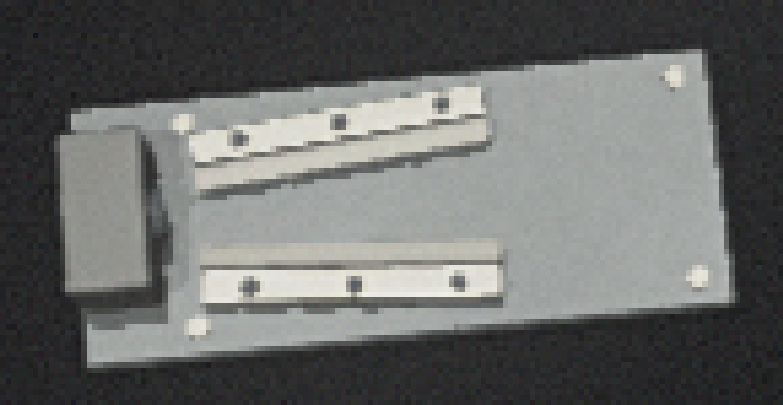

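```bash
cat > h.py <<'E'
import cv2,numpy as np
from cell import ctrl
CAL={n:ctrl.get_calibration(n) for n in("top","side")}
def ray(n,uv,z):
    c=CAL[n];uv=np.atleast_2d(np.float64(uv));d=np.c_[uv,np.ones(len(uv))]@np.linalg.inv(c["mtx"]).T@c["R"]
    C=-c["R"].T@c["t"];return C+d*((z-C[2])/d[:,2])[:,None]
def proj(n,X):
    c=CAL[n];p=(np.atleast_2d(X)@c["R"].T+c["t"])@c["mtx"].T;return p[:,:2]/p[:,2:]
def crop(img,x0,y0,x1,y1,f,name,pts=()):
    a=cv2.resize(img[y0:y1,x0:x1],None,fx=f,fy=f,interpolation=cv2.INTER_CUBIC)
    for p in pts: cv2.circle(a,(int((p[0]+.5-x0)*f),int((p[1]+.5-y0)*f)),2,(0,0,255),-1)
    cv2.imwrite("pics/"+name,a)
def rigid(A,B): # B=R A+t 2d
    a=A-A.mean(0);b=B-B.mean(0);th=np.arctan2((a[:,0]*b[:,1]-a[:,1]*b[:,0]).sum(),(a*b).sum())
    R=np.array([[np.cos(th),-np.sin(th)],[np.sin(th),np.cos(th)]]);t=B.mean(0)-R@A.mean(0)
    return th,t,np.linalg.norm(A@R.T+t-B,axis=1)
E
python3 - <<'E'
from h import *
for n in CAL: print(n,-CAL[n]["R"].T@CAL[n]["t"])
t=cv2.imread("pics/top0.png"); s=cv2.imread("pics/side0.png")
q=np.array([[75,112],[705,50],[735,302],[88,367]])/5.4+[220,205]-.5
W=ray("top",q,.02)[:,:2]
# way coords: upper-left -> x=165, far side; world +x is image up; way x ~ +y => way y ~ -x world
M=np.array([[.165,-.058],[-.12,-.058],[-.12,.058],[.165,.058]])
print(W); print(rigid(M,W))
th,o,_=rigid(M,W);print(np.degrees(th))
R=np.array([[np.cos(th),-np.sin(th)],[np.sin(th),np.cos(th)]])
P=np.c_[M@R.T+o,np.full(4,.02)]
crop(t,220,205,365,280,5.4,"wt.png",proj("top",P)); crop(s,255,200,375,295,6,"ws.png",proj("side",P))
# carriage
ft=np.array([[75,160],[135,270],[325,170],[245,50]])/8+[420,264]-.5
F=ray("top",ft,0)[:,:2]
# y axis is left of x ; x to lower-left; left-corner & bottom-corner = front; 
Mc=np.array([[.0315,-.0195],[.0315,.0195],[-.0315,.0245],[-.0315,-.0245]])
print(F,rigid(Mc,F))
rt=np.array([[183,125],[275,97],[300,148],[220,190]])  # rim approx
H=ray("top",rt/8+[420,264]-.5,.062);print("house",H.mean(0),H)
rs=np.array([[575,45],[673,92],[625,152],[522,105]])-[405,0]
H=ray("side",rs/7+[325,330]-.5,.062);print("house side",H.mean(0),H)
E
```

```text
top [ 0.32563698 -0.00254757  1.06511681]
side [ 0.18945    -0.84205787  0.64154043]
[[ 0.57826353  0.2101436 ]
 [ 0.62699066 -0.06873093]
 [ 0.51327538 -0.08807589]
 [ 0.46459202  0.19197734]]
(np.float64(1.742059773670968), array([0.54961502, 0.0391577 ]), array([0.00153343, 0.0005229 , 0.00096548, 0.0002757 ]))
99.81267269086187
[[ 0.47336152 -0.26754213]
 [ 0.44179376 -0.2858982 ]
 [ 0.47563606 -0.34227441]
 [ 0.5102411  -0.31813418]] (np.float64(2.152352167851814), array([ 0.47525811, -0.30346223]), array([0.00142369, 0.00195875, 0.00367636, 0.00332764]))
house [ 0.47382376 -0.2997953   0.062     ] [[ 0.47683769 -0.28241207  0.062     ]
 [ 0.48664927 -0.30832991  0.062     ]
 [ 0.47263951 -0.3154429   0.062     ]
 [ 0.45916855 -0.29299633  0.062     ]]
house side [ 0.47228551 -0.30266093  0.062     ] [[ 0.47513403 -0.28341823  0.062     ]
 [ 0.49001702 -0.3079983   0.062     ]
 [ 0.47001038 -0.32176467  0.062     ]
 [ 0.4539806  -0.29746252  0.062     ]]
```

View pics/ws.png

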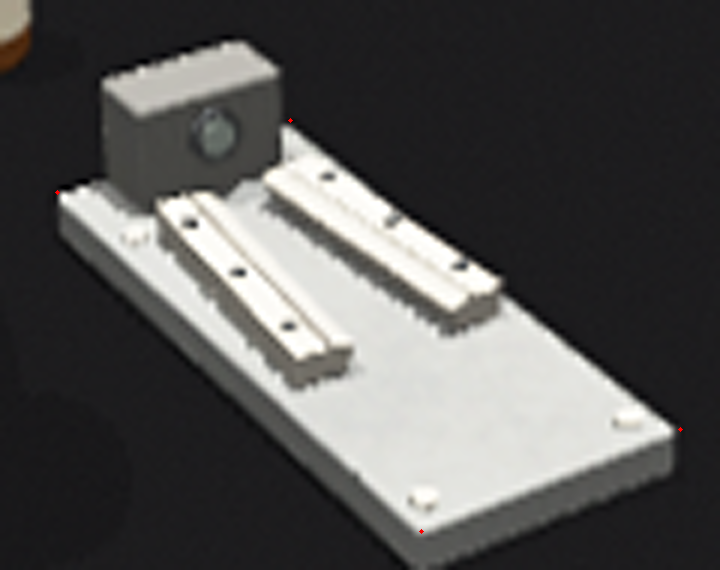

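View pics/wt.png

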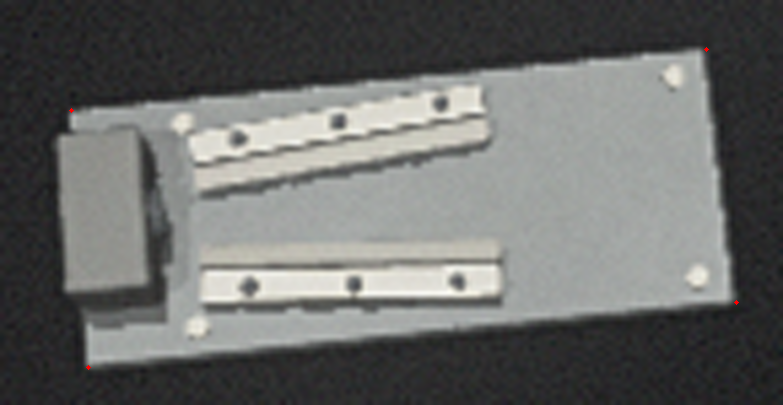

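The crop shows a grey housing with the lens towards the lower-left, on an aluminium foot whose narrow end is also lower-left, at top-view pixel (445,284). So that is the carriage: about (0.473,-0.302), yaw about 122.5°. The way's origin is (0.5496,0.0392), yaw 99.8°, and its drawn corners match in both views. I'll travel first.

Call:
step_arm(rows=[[100,6,-4,0,-2],[100,10,-8,0,-4],[100,13,-12,0,-6],[100,16,-16,0,-8],[100,18,-20,0,-10],[100,20,-24,0,-12],[100,22,-28,0,-14],[100,23,-32,0,-16],[100,24,-36,0,-18],[100,24,-40,0,-20],[100,24,-44,0,-22],[100,24,-48,0,-24]], force=15)

```text
clock: 1.1
tool_pos: [0.4666, 0.1847, 0.2264]
orientation: [[-0.707, 0.707, -0.0], [0.707, 0.707, -0.0], [0.0, -0.0, -1.0]]
force: [1.9, 0.7, 0.1]
grip_width: 0.606
```

Call:
step_arm(rows=[[100,0,-4,0,-2],[100,0,-8,0,-3],[100,0,-12,0,-5],[100,0,-16,0,-6],[100,0,-20,0,-8],[100,0,-24,0,-9],[100,0,-28,0,-10],[100,0,-32,0,-11],[100,0,-36,0,-12],[100,0,-40,0,-12.6],[100,0.3,-43,0,-12.6],[100,0.3,-43,0,-12.6]])

```text
clock: 2.1
tool_pos: [0.468, -0.251, 0.2267]
orientation: [[-0.53, 0.848, -0.0], [0.848, 0.53, -0.004], [-0.004, -0.002, -1.0]]
force: [1.2, -0.4, 0.6]
grip_width: 0.606
```

Run:
```python
from h import *
o=ctrl.observe();print(o["clock"],o["tool_pos"],o["joint_positions"],o["grip_width"],np.degrees(np.arctan2(o["orientation"][1,1],o["orientation"][0,1])))
for n in CAL:
    cv2.imwrite(f"pics/{n}1.png",ctrl.read_camera(n)[:,:,::-1])
```

```text
2.1 [ 0.46797939 -0.25099596  0.22673121] [ 0.31177371  0.25566817  0.14981746  1.86758569 -0.03991909  1.01959311
  1.03658595] 0.6062693130393768 32.02510886717397
```

Call:
step_arm(rows=[[100,0,0,0,0],[100,0,0,0,0]])

```text
clock: 2.37
tool_pos: [0.4695, -0.2412, 0.2264]
orientation: [[-0.54, 0.842, -0.001], [0.842, 0.54, 0.001], [0.001, 0.0, -1.0]]
force: [0.7, -0.2, -0.2]
grip_width: 0.611
```

View pics/top1.png

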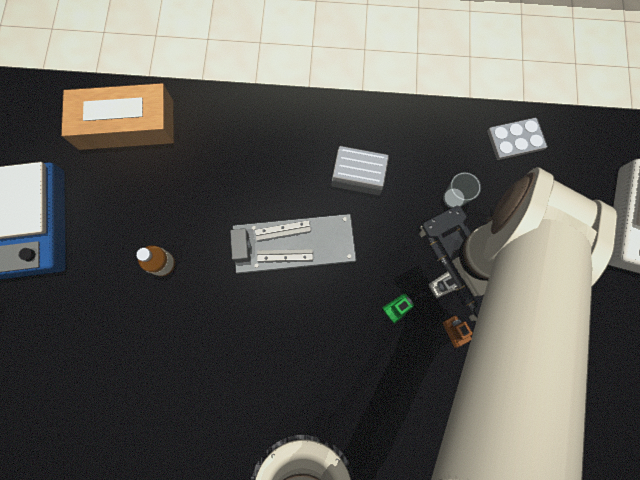

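Run:
```python
from h import *
B=ray("top",[[465,187]],.09)[0];b2=ray("top",[[455,199]],0)[0];b3=ray("side",[[467,306]],.09)[0];print(B,b2,b3)
g=np.array([.4735,-.302]);u=np.array([np.cos(np.radians(32.5)),np.sin(np.radians(32.5))]);v=np.array([-u[1],u[0]])
for b in(B,b2,b3): d=b[:2]-g;print(d@u,d@v)
```

```text
[ 0.68935792 -0.32436792  0.09      ] [ 0.68959208 -0.32912638  0.        ] [ 0.69098905 -0.32407064  0.09      ]
0.17003444504725782 -0.1348452907489384
0.16767522176048152 -0.13898434762605943
0.17156985933412314 -0.13547097375623487
```

Call:
step_arm(rows=[[100,0.2,-2,0,0],[100,0.4,-4,0,0],[100,0.4,-6.1,0,0],[100,0.4,-6.1,-3,0],[100,0.4,-6.1,-6,0],[100,0.4,-6.1,-9,0],[100,0.4,-6.1,-11,0],[100,0.4,-6.1,-12.5,0],[100,0.4,-6.1,-13,0],[100,0.4,-6.1,-13,0],[100,0.4,-6.1,-13,0]])

```text
clock: 3.28
tool_pos: [0.4741, -0.3034, 0.0973]
orientation: [[-0.539, 0.842, 0.001], [0.842, 0.539, 0.0], [-0.0, 0.001, -1.0]]
force: [-0.0, 0.7, 0.6]
grip_width: 0.609
```

Run:
```python
from h import *
o=ctrl.observe();print(o["clock"],o["tool_pos"])
t=ctrl.read_camera("top")[:,:,::-1];s=ctrl.read_camera("side")[:,:,::-1]
p=o["tool_pos"]
cv2.imwrite("pics/s2.png",s)
crop(s,290,270,430,400,5,"s2c.png",proj("side",[[p[0],p[1],.062]]));crop(t,400,230,500,310,7,"t2c.png",proj("top",[[p[0],p[1],.062]]))
```

```text
3.2833 [ 0.47409352 -0.30335754  0.09730063]
```

View pics/s2c.png

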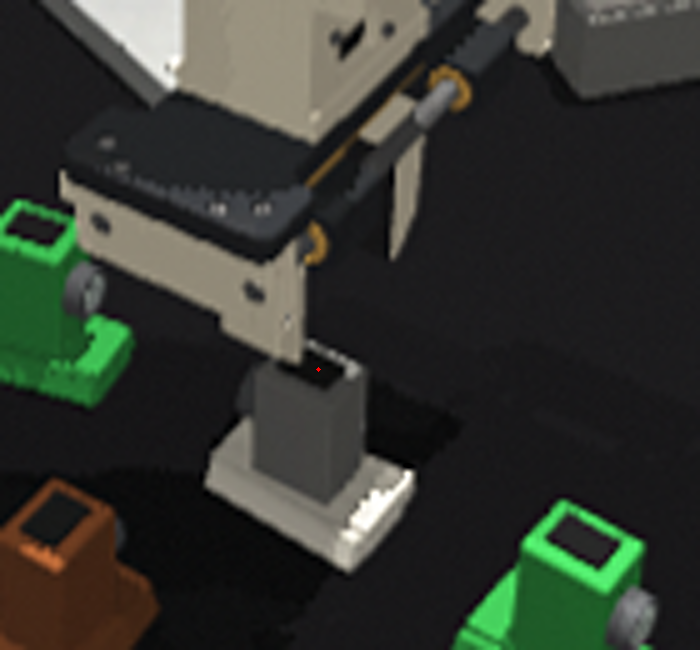

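View pics/t2c.png

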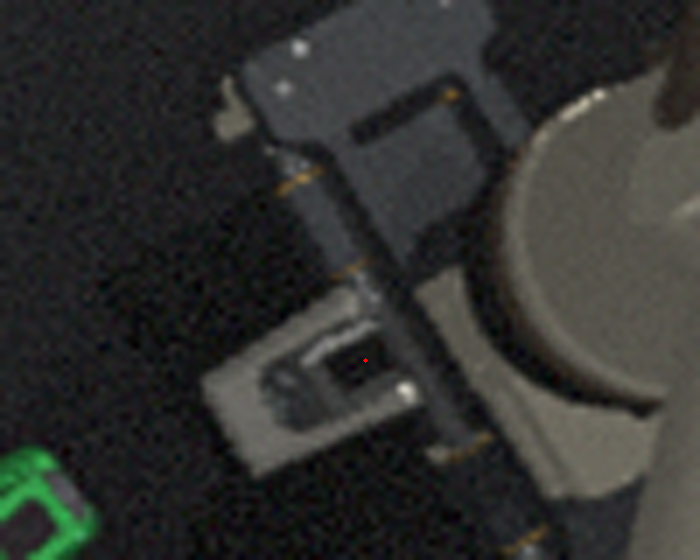

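The red TCP mark sits on the housing's top opening in both views. I'll descend and grip.

Call:
step_arm(rows=[[100,0,0.1,-3,0],[100,0,0.1,-5.5,0],[100,0,0.1,-7,0],[100,0,0.1,-7.4,0],[100,0,0.1,-7.4,0],[255,0,0.1,-7.4,0],[255,0,0.1,-7.4,0],[255,0,0.1,-7.4,0],[255,0,0.1,-7.4,0],[255,0,0.1,-7.4,0],[255,0,0.1,-7.4,0]], force=20)

```text
clock: 4.3
tool_pos: [0.4741, -0.3032, 0.0235]
orientation: [[-0.538, 0.843, 0.001], [0.843, 0.538, -0.0], [-0.001, 0.001, -1.0]]
force: [0.1, 0.4, 3.9]
grip_width: 0.284
```

Call:
step_arm(rows=[[255,0,0,0,0],[255,0,0,1,0],[255,0,0,3,0],[255,0,0,6,0],[255,0,0,8,0],[255,0,0,8,0],[255,0,0,8,0]])

```text
clock: 4.88
tool_pos: [0.4739, -0.3034, 0.1037]
orientation: [[-0.538, 0.843, 0.002], [0.843, 0.538, -0.001], [-0.002, 0.001, -1.0]]
force: [-0.5, 1.5, -2.8]
grip_width: 0.285
```

Run:
```python
from h import *
o=ctrl.observe();print(o["clock"],o["tool_pos"],o["grip_width"]*92,np.degrees(np.arctan2(o["orientation"][1,1],o["orientation"][0,1])))
w=np.array([.5496,.0392]);th=np.radians(99.8);print("target -60mm",w-.06*np.array([np.cos(th),np.sin(th)]))
s=ctrl.read_camera("side")[:,:,::-1]
crop(s,290,230,430,380,4,"s3c.png")
```

```text
4.8833 [ 0.47385729 -0.30338706  0.10372999] 26.190348403736166 32.555406756199694
target -60mm [ 0.55981257 -0.01992447]
```

View pics/s3c.png

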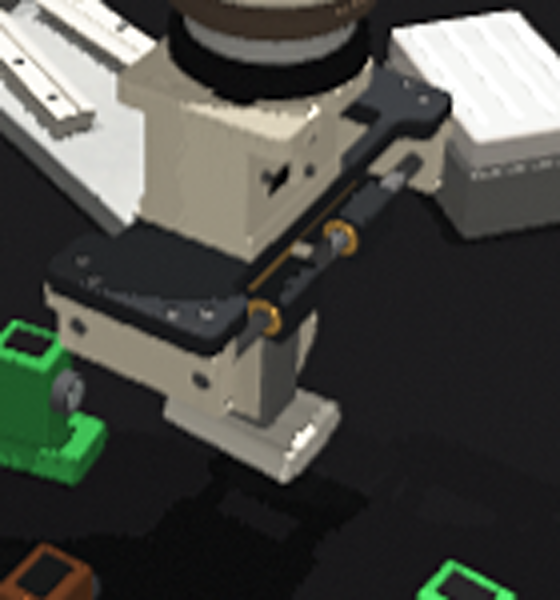

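Call:
step_arm(rows=[[255,0,1,2,-2],[255,1,3.5,3,-4],[255,2,7,3,-7],[255,3,10.5,3,-10],[255,4,14,3,-13],[255,5,17.5,3,-16],[255,6,21,3,-19],[255,7,24,3,-21],[255,8,26.5,3,-22],[255,8.6,28.3,3,-22.75],[255,8.6,28.3,3,-22.75],[255,8.6,28.3,3,-22.75]])

```text
clock: 5.93
tool_pos: [0.558, -0.0182, 0.1306]
orientation: [[-0.174, 0.985, -0.004], [0.985, 0.174, 0.0], [0.001, -0.004, -1.0]]
force: [-0.8, -1.4, -2.1]
grip_width: 0.285
```

Call:
step_arm(rows=[[255,0,0,-2,0],[255,0,0,-4,0],[255,0,0,-5,0],[255,0,0,-5,0],[255,0,0,-5,0]])

```text
clock: 6.35
tool_pos: [0.5581, -0.0212, 0.0818]
orientation: [[-0.169, 0.986, -0.003], [0.986, 0.169, -0.001], [-0.0, -0.003, -1.0]]
force: [0.3, -0.4, -3.0]
grip_width: 0.281
```

Run:
```python
from h import *
o=ctrl.observe();p=o["tool_pos"];print(o["clock"],p,o["grip_width"]*92,np.degrees(np.arctan2(o["orientation"][1,1],o["orientation"][0,1])))
w=np.array([.5496,.0392]);th=np.radians(99.8);x=np.array([np.cos(th),np.sin(th)]);y=np.array([-x[1],x[0]]);d=p[:2]-w;print("way",d@x,d@y)
s=ctrl.read_camera("side")[:,:,::-1];t=ctrl.read_camera("top")[:,:,::-1]
crop(s,240,180,400,320,5,"s4.png");crop(t,220,190,380,290,5,"t4.png")
```

```text
6.35 [ 0.55812798 -0.02115073  0.08175323] 25.851401638632588 9.728568708272164
way -0.06092163179860763 0.0018687244552470234
```

View pics/s4.png

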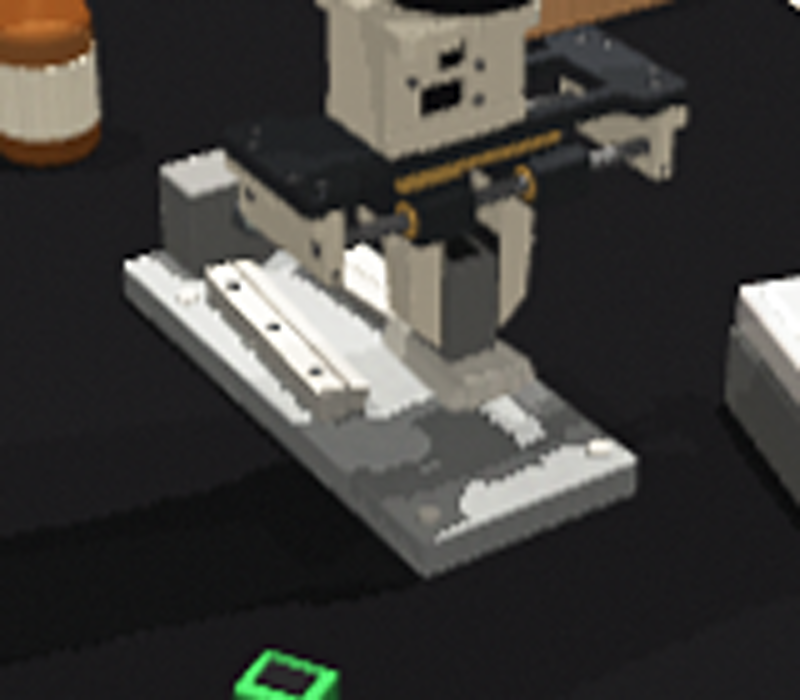

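View pics/t4.png

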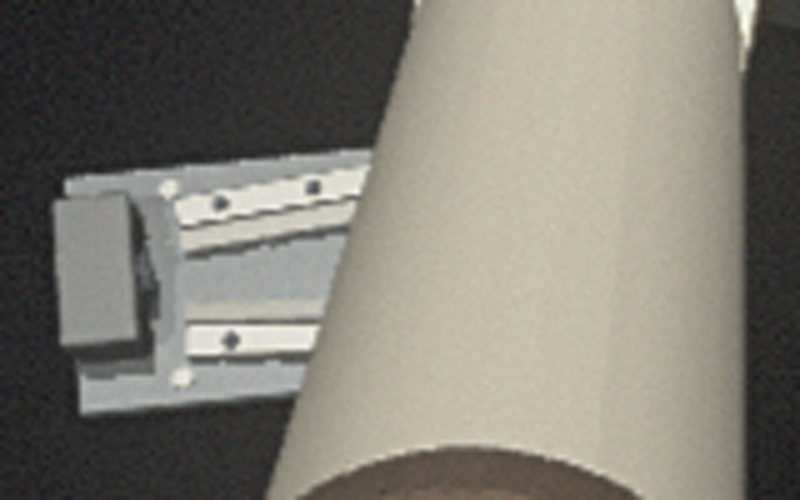

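The side view shows the carriage upright over the open bed, with the way ahead of it (cheek end near crop pixel (340,400)). I'll lower it gently with a 2 mm centring shift.

Call:
step_arm(rows=[[255,0.1,0,-1.5,0],[255,0.2,0,-2.8,0],[255,0.2,0,-3.4,0],[255,0.2,0,-3.6,0],[255,0.2,0,-3.7,0],[255,0.2,0,-3.7,0],[255,0.2,0,-3.7,0]])

```text
clock: 7.03
tool_pos: [0.5618, -0.0201, 0.0462]
orientation: [[-0.17, 0.985, 0.001], [0.985, 0.17, 0.0], [-0.0, 0.001, -1.0]]
force: [-0.3, 0.3, -2.3]
grip_width: 0.279
```

Call:
step_arm(rows=[[255,0,0,-0.1,0],[255,0,0,-0.15,0],[255,0,0,-0.2,0],[255,0,0,-0.2,0]])

```text
clock: 7.37
tool_pos: [0.5614, -0.02, 0.0438]
orientation: [[-0.17, 0.985, 0.0], [0.985, 0.17, 0.0], [0.0, 0.0, -1.0]]
force: [0.2, -1.0, -1.6]
grip_width: 0.284
```

Call:
step_arm(rows=[[240,0,0,0,0],[200,0,0,0,0],[150,0,0,0,0],[120,0,0,0,0],[120,0,0,0,0],[120,0,0,0,0]])

```text
clock: 7.87
tool_pos: [0.5618, -0.02, 0.044]
orientation: [[-0.17, 0.985, 0.001], [0.985, 0.17, 0.0], [-0.0, 0.001, -1.0]]
force: [-0.6, -0.6, 0.4]
grip_width: 0.51
```

Call:
step_arm(rows=[[120,0.1,-1,0.1,0],[120,0.3,-2.5,0.2,0],[120,0.45,-3.5,0.2,0],[120,0.45,-3.7,0.2,0],[120,0.45,-3.7,0.2,0]])

```text
clock: 8.28
tool_pos: [0.5659, -0.0588, 0.0458]
orientation: [[-0.168, 0.986, 0.0], [0.986, 0.168, -0.001], [-0.001, 0.0, -1.0]]
force: [0.3, 0.5, 0.0]
grip_width: 0.529
```

```bash
cat >> h.py <<'E'
def rep():
    o=ctrl.observe();p=o["tool_pos"]
    w=np.array([.5496,.0392]);th=np.radians(99.8);x=np.array([np.cos(th),np.sin(th)]);y=np.array([-x[1],x[0]]);d=p[:2]-w
    f=o["force"];print("clk",o["clock"],"way mm",(d@x*1e3).round(2),(d@y*1e3).round(2),"z",p[2].round(4),"yaw",np.degrees(np.arctan2(o["orientation"][1,1],o["orientation"][0,1])).round(2),"F way",(f[:2]@x).round(2),(f[:2]@y).round(2),"fz",f[2].round(2),"grip mm",(o["grip_width"]*92).round(1))
E
python3 - <<'E'
from h import *
rep()
s=ctrl.read_camera("side")[:,:,::-1]
crop(s,240,180,400,320,5,"s5.png")
E
```

```text
Traceback (most recent call last):
  File "h.py", line 20, in rep
    f=o["force"];print("clk",o["clock"],"way mm",(d@x*1e3).round(2),(d@y*1e3).round(2),"z",p[2].round(4),"yaw",np.degrees(np.arctan2(o["orientation"][1,1],o["orientation"][0,1])).round(2),"F way",(f[:2]@x).round(2),(f[:2]@y).round(2),"fz",f[2].round(2),"grip mm",(o["grip_width"]*92).round(1))
                                                                                                                                                                                                                                                                       ^^^^^^^^^^^^^^^^^^^^^^^^^^
AttributeError: 'float' object has no attribute 'round'
```

```bash
sed -i 's/(o\["grip_width"\]\*92).round(1)/round(float(o["grip_width"])*92,1)/' h.py
python3 - <<'E'
from h import *
rep()
s=ctrl.read_camera("side")[:,:,::-1]
crop(s,240,180,400,320,5,"s5.png")
E
```

```text
clk 8.2833 way mm -99.39 0.64 z 0.0458 yaw 9.65 F way 0.43 -0.35 fz 0.02 grip mm 48.7
```

View pics/s5.png

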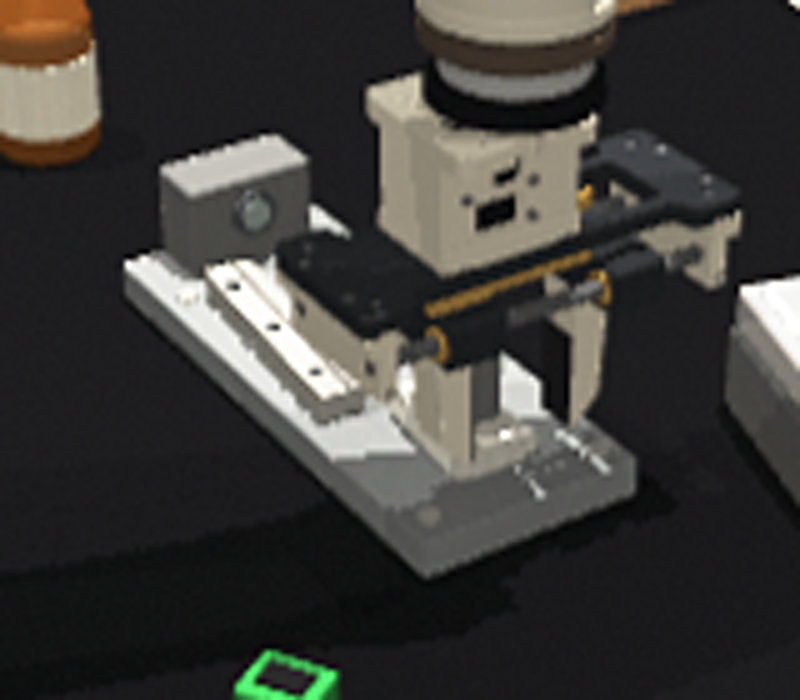

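Call:
step_arm(rows=[[255,0,0,0,0],[255,0,0,0,0],[255,0,0,0,0],[255,0,0,0,0],[255,0,0,0,0],[255,0,0.4,0,0.1],[255,-0.1,0.8,0,0.1],[255,-0.2,1.2,0,0.1],[255,-0.3,1.6,0,0.1],[255,-0.3,2.0,0,0.1],[255,-0.4,2.4,0,0.1]], force=10)

```text
clock: 9.25
tool_pos: [0.562, -0.0326, 0.0458]
orientation: [[-0.172, 0.985, 0.0], [0.985, 0.172, -0.0], [-0.0, 0.0, -1.0]]
force: [-0.2, -0.1, 0.8]
grip_width: 0.005
```

Run:
```python
from h import *
rep()
s=ctrl.read_camera("side")[:,:,::-1]
crop(s,240,180,400,320,5,"s6.png")
```

```text
clk 9.25 way mm -72.82 0.04 z 0.0458 yaw 9.92 F way -0.06 0.17 fz 0.75 grip mm 0.4
```

View pics/s6.png

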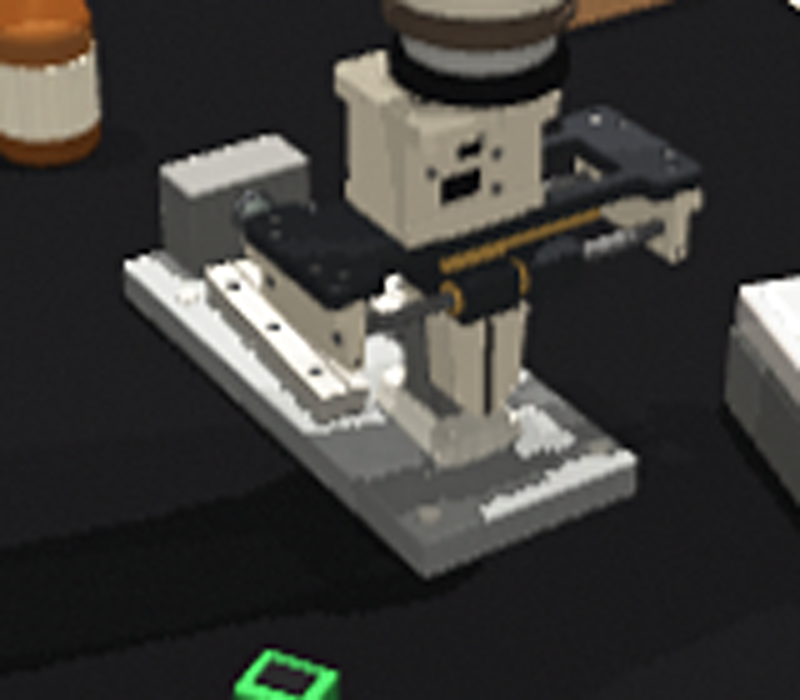

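Fingers are closed behind the housing and pushing it straight; the carriage is aimed between the cheeks. I'll continue into the mouth.

Call:
step_arm(rows=[[255,-0.07,0.4,0,0],[255,-0.14,0.8,0,0],[255,-0.2,1.2,0,0],[255,-0.28,1.6,0,0],[255,-0.35,2.0,0,0],[255,-0.42,2.4,0,0],[255,-0.48,2.8,0,0],[255,-0.55,3.2,0,0],[255,-0.62,3.6,0,0],[255,-0.69,4.0,0,0],[255,-0.76,4.4,0,0]])

```text
clock: 10.22
tool_pos: [0.5542, 0.0114, 0.0458]
orientation: [[-0.172, 0.985, 0.0], [0.985, 0.172, 0.0], [0.0, 0.0, -1.0]]
force: [0.2, -0.8, -0.8]
grip_width: 0.004
```

Run:
```python
from h import *
rep()
s=ctrl.read_camera("side")[:,:,::-1]
crop(s,240,180,400,320,5,"s7.png")
```

```text
clk 10.2167 way mm -28.21 0.19 z 0.0458 yaw 9.91 F way -0.82 -0.05 fz -0.78 grip mm 0.4
```

View pics/s7.png

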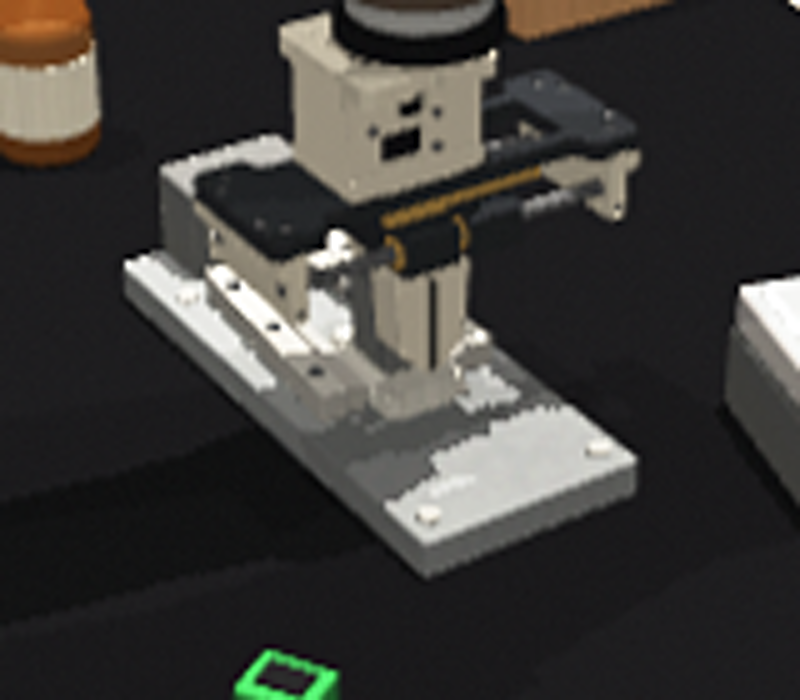

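Call:
step_arm(rows=[[255,-0.04,0.25,0,0],[255,-0.08,0.5,0,0],[255,-0.13,0.75,0,0],[255,-0.17,1.0,0,0],[255,-0.22,1.25,0,0],[255,-0.26,1.5,0,0],[255,-0.3,1.75,0,0],[255,-0.35,2.0,0,0],[255,-0.39,2.25,0,0],[255,-0.43,2.5,0,0]])

```text
clock: 11.1
tool_pos: [0.5499, 0.0362, 0.0457]
orientation: [[-0.172, 0.985, -0.0], [0.985, 0.172, 0.0], [0.0, -0.0, -1.0]]
force: [0.3, -0.6, -0.2]
grip_width: 0.005
```

Call:
step_arm(rows=[[255,-0.01,0.08,0,0],[255,-0.03,0.16,0,0],[255,-0.04,0.24,0,0],[255,-0.05,0.32,0,0],[255,-0.07,0.4,0,0]])

```text
clock: 11.52
tool_pos: [0.5493, 0.0399, 0.0457]
orientation: [[-0.172, 0.985, 0.0], [0.985, 0.172, -0.0], [-0.0, -0.0, -1.0]]
force: [0.1, -1.2, -1.2]
grip_width: 0.007
```

```bash
python3 -c "
from h import *
rep()"
```

```text
clk 11.5167 way mm 0.72 0.19 z 0.0457 yaw 9.9 F way -1.16 0.15 fz -1.15 grip mm 0.6
```

Call:
step_arm(rows=[[255,-0.01,0.06,0,0],[255,-0.02,0.12,0,0],[255,-0.03,0.18,0,0],[255,-0.04,0.24,0,0],[255,-0.05,0.3,0,0],[255,-0.06,0.36,0,0],[255,-0.07,0.42,0,0]])

```text
clock: 12.1
tool_pos: [0.5485, 0.0442, 0.0457]
orientation: [[-0.172, 0.985, -0.0], [0.985, 0.172, 0.0], [0.0, -0.0, -1.0]]
force: [-0.3, -0.5, 0.3]
grip_width: 0.005
```

Call:
step_arm(rows=[[255,-0.01,0.05,0,0],[255,-0.02,0.1,0,0]])

```text
clock: 12.27
tool_pos: [0.5484, 0.0452, 0.0457]
orientation: [[-0.172, 0.985, 0.0], [0.985, 0.172, 0.0], [0.0, 0.0, -1.0]]
force: [-0.5, -0.2, -0.2]
grip_width: 0.006
```

Call:
step_arm(rows=[[255,-0.01,0.05,0,0],[255,-0.02,0.1,0,0]])

```text
clock: 12.43
tool_pos: [0.5482, 0.0462, 0.0457]
orientation: [[-0.172, 0.985, 0.0], [0.985, 0.172, 0.0], [0.0, 0.0, -1.0]]
force: [0.5, -1.8, -0.8]
grip_width: 0.005
```

Call:
step_arm(rows=[[255,-0.01,0.05,0,0],[255,-0.02,0.1,0,0]])

```text
clock: 12.6
tool_pos: [0.548, 0.0472, 0.0457]
orientation: [[-0.172, 0.985, 0.0], [0.985, 0.172, 0.0], [0.0, 0.0, -1.0]]
force: [0.0, -0.2, -0.1]
grip_width: 0.009
```

Call:
step_arm(rows=[[255,-0.01,0.04,0,0],[255,-0.01,0.08,0,0],[255,-0.02,0.12,0,0]])

```text
clock: 12.85
tool_pos: [0.5478, 0.0484, 0.0457]
orientation: [[-0.172, 0.985, 0.0], [0.985, 0.172, 0.0], [0.0, 0.0, -1.0]]
force: [0.5, -0.7, -0.5]
grip_width: 0.005
```

Call:
step_arm(rows=[[255,-0.01,0.04,0,0],[255,-0.01,0.08,0,0],[255,-0.02,0.12,0,0]])

```text
clock: 13.1
tool_pos: [0.5476, 0.0496, 0.0457]
orientation: [[-0.172, 0.985, -0.0], [0.985, 0.172, 0.0], [0.0, -0.0, -1.0]]
force: [-0.7, -0.3, -0.9]
grip_width: 0.007
```

Call:
step_arm(rows=[[255,-0.01,0.04,0,0],[255,-0.01,0.08,0,0],[255,-0.02,0.12,0,0]])

```text
clock: 13.35
tool_pos: [0.5474, 0.0508, 0.0457]
orientation: [[-0.172, 0.985, 0.0], [0.985, 0.172, 0.0], [0.0, 0.0, -1.0]]
force: [0.9, -0.4, -0.7]
grip_width: 0.006
```

Call:
step_arm(rows=[[255,-0.01,0.04,0,0],[255,-0.01,0.08,0,0],[255,-0.02,0.12,0,0]])

```text
clock: 13.6
tool_pos: [0.5472, 0.052, 0.0457]
orientation: [[-0.172, 0.985, 0.0], [0.985, 0.172, 0.0], [0.0, 0.0, -1.0]]
force: [-0.1, -0.4, -1.0]
grip_width: 0.004
```

Call:
step_arm(rows=[[255,-0.01,0.04,0,0],[255,-0.01,0.08,0,0],[255,-0.02,0.12,0,0]])

```text
clock: 13.85
tool_pos: [0.547, 0.0532, 0.0457]
orientation: [[-0.172, 0.985, 0.0], [0.985, 0.172, 0.0], [0.0, 0.0, -1.0]]
force: [0.1, -0.7, 0.4]
grip_width: 0.004
```

Call:
step_arm(rows=[[255,-0.01,0.04,0,0],[255,-0.01,0.08,0,0],[255,-0.02,0.12,0,0]])

```text
clock: 14.1
tool_pos: [0.5468, 0.0544, 0.0457]
orientation: [[-0.172, 0.985, -0.0], [0.985, 0.172, 0.0], [0.0, -0.0, -1.0]]
force: [-0.1, -0.5, -0.8]
grip_width: 0.003
```

Call:
step_arm(rows=[[255,-0.01,0.04,0,0],[255,-0.01,0.08,0,0],[255,-0.02,0.12,0,0]])

```text
clock: 14.35
tool_pos: [0.5466, 0.0556, 0.0458]
orientation: [[-0.172, 0.985, 0.0], [0.985, 0.172, 0.0], [0.0, 0.0, -1.0]]
force: [0.0, -0.8, 0.1]
grip_width: 0.003
```

Call:
step_arm(rows=[[255,-0.01,0.04,0,0],[255,-0.01,0.08,0,0],[255,-0.02,0.12,0,0]])

```text
clock: 14.6
tool_pos: [0.5464, 0.0568, 0.0457]
orientation: [[-0.172, 0.985, 0.0], [0.985, 0.172, 0.0], [0.0, 0.0, -1.0]]
force: [0.5, -0.4, -2.0]
grip_width: 0.003
```

Call:
step_arm(rows=[[255,-0.01,0.04,0,0],[255,-0.01,0.08,0,0],[255,-0.02,0.12,0,0]])

```text
clock: 14.85
tool_pos: [0.5462, 0.0577, 0.0458]
orientation: [[-0.172, 0.985, 0.0], [0.985, 0.172, -0.0], [-0.0, 0.0, -1.0]]
force: [0.4, -2.2, 0.2]
grip_width: 0.004
```

Call:
step_arm(rows=[[255,0,0.03,0,0],[255,-0.01,0.05,0,0]])

```text
clock: 15.02
tool_pos: [0.5462, 0.0577, 0.0458]
orientation: [[-0.172, 0.985, 0.0], [0.985, 0.172, -0.001], [-0.001, 0.0, -1.0]]
force: [1.2, -3.0, 0.0]
grip_width: 0.006
```

Call:
step_arm(rows=[[255,0,0.03,0,0],[255,-0.01,0.05,0,0],[255,-0.01,0.05,0,0]])

```text
clock: 15.27
tool_pos: [0.5461, 0.0578, 0.0458]
orientation: [[-0.171, 0.985, 0.0], [0.985, 0.171, -0.001], [-0.001, 0.0, -1.0]]
force: [0.7, -5.4, -0.5]
grip_width: 0.001
```

```bash
python3 -c "
from h import *
rep()
s=ctrl.read_camera('side')[:,:,::-1]
crop(s,240,180,400,320,5,'s8.png')"
```

```text
clk 15.2667 way mm 18.91 0.24 z 0.0458 yaw 9.86 F way -5.47 0.22 fz -0.55 grip mm 0.1
```

View pics/s8.png

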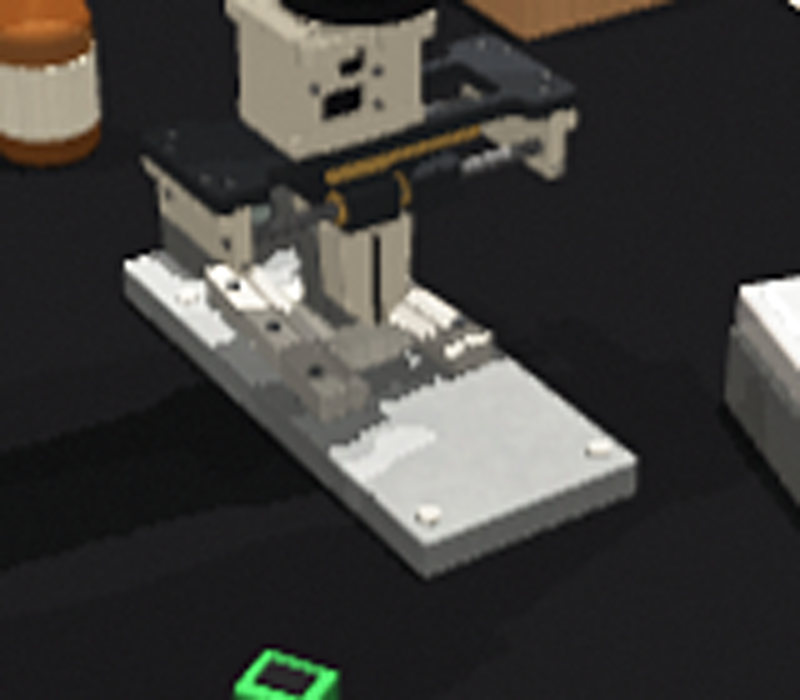

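The picture shows the carriage between the cheeks with its rear near their mid-length. The push is at 5.5 N and climbing, so the wedge has been met at about x = 44 mm. I'll go on to 12 N.

Call:
step_arm(rows=[[255,0,0.03,0,0],[255,-0.01,0.06,0,0],[255,-0.01,0.06,0,0]])

```text
clock: 15.57
tool_pos: [0.5462, 0.0578, 0.0458]
orientation: [[-0.171, 0.985, 0.0], [0.985, 0.171, -0.002], [-0.002, 0.0, -1.0]]
force: [1.6, -6.4, 0.8]
grip_width: 0.002
```

Call:
step_arm(rows=[[255,0,0.03,0,0],[255,-0.01,0.06,0,0],[255,-0.01,0.06,0,0]])

```text
clock: 15.82
tool_pos: [0.5462, 0.0578, 0.0458]
orientation: [[-0.17, 0.985, 0.001], [0.985, 0.17, -0.002], [-0.002, 0.0, -1.0]]
force: [0.6, -8.4, 0.7]
grip_width: 0.003
```

Call:
step_arm(rows=[[255,0,0.03,0,0],[255,-0.01,0.06,0,0],[255,-0.01,0.06,0,0]])

```text
clock: 16.07
tool_pos: [0.5462, 0.0578, 0.0458]
orientation: [[-0.17, 0.985, 0.001], [0.985, 0.17, -0.003], [-0.003, 0.0, -1.0]]
force: [1.3, -8.6, -0.4]
grip_width: 0.006
```

Call:
step_arm(rows=[[255,0,0.03,0,0],[255,-0.01,0.06,0,0],[255,-0.01,0.06,0,0]])

```text
clock: 16.32
tool_pos: [0.5461, 0.0579, 0.0458]
orientation: [[-0.17, 0.986, 0.001], [0.986, 0.17, -0.003], [-0.003, 0.0, -1.0]]
force: [1.5, -9.2, 0.6]
grip_width: 0.002
```

Call:
step_arm(rows=[[255,0,0.03,0,0],[255,-0.01,0.06,0,0],[255,-0.01,0.06,0,0]])

```text
clock: 16.57
tool_pos: [0.5461, 0.0578, 0.0458]
orientation: [[-0.169, 0.986, 0.001], [0.986, 0.169, -0.004], [-0.004, 0.0, -1.0]]
force: [2.2, -11.6, 0.4]
grip_width: 0.004
```

Call:
step_arm(rows=[[255,0,0.03,0,0],[255,0,0.03,0,0],[255,0,0.03,0,0]])

```text
clock: 16.82
tool_pos: [0.5461, 0.0578, 0.0458]
orientation: [[-0.169, 0.986, 0.001], [0.986, 0.169, -0.004], [-0.004, 0.0, -1.0]]
force: [1.2, -11.0, -0.3]
grip_width: 0.005
```

```bash
python3 -c "
from h import *
rep()"
```

```text
clk 16.8167 way mm 18.97 0.28 z 0.0458 yaw 9.72 F way -11.05 0.7 fz -0.27 grip mm 0.5
```

Call:
step_arm(rows=[[255,0,0.03,0,0],[255,-0.01,0.06,0,0],[255,-0.01,0.06,0,0]])

```text
clock: 17.07
tool_pos: [0.5461, 0.0579, 0.0458]
orientation: [[-0.168, 0.986, 0.001], [0.986, 0.168, -0.005], [-0.005, 0.0, -1.0]]
force: [1.4, -12.6, 0.0]
grip_width: 0.005
```

Call:
step_arm(rows=[[255,0,0,0,0],[255,0,0,0,0]])

```text
clock: 17.23
tool_pos: [0.5461, 0.0579, 0.0458]
orientation: [[-0.168, 0.986, 0.001], [0.986, 0.168, -0.004], [-0.005, 0.0, -1.0]]
force: [1.4, -12.9, 0.8]
grip_width: 0.002
```

About 13 N steady. I'll back straight off, then lift clear.

Call:
step_arm(rows=[[255,0.03,-0.2,0,0],[255,0.07,-0.4,0,0],[255,0.17,-1,0,0],[255,0.4,-2.3,0,0],[255,0.6,-3.5,0,0],[255,0.6,-3.5,1,0],[255,0.6,-3.5,4,0],[255,0.6,-3.5,8,0],[255,0.6,-6,12,0],[255,0.6,-10,12,0],[255,0.6,-14,12,0],[255,0.6,-18,12,0]])

```text
clock: 18.23
tool_pos: [0.5523, -0.1187, 0.1683]
orientation: [[-0.173, 0.985, 0.004], [0.985, 0.173, 0.0], [-0.001, 0.004, -1.0]]
force: [0.4, -0.2, -0.1]
grip_width: 0.005
```

Call:
step_arm(rows=[[255,-4,-2,2,0],[255,-6,-5,4,0],[255,-6,-9,4,0],[255,-6,-12,4,0],[255,-6,-12,4,0],[255,-6,-12,4,0]])

```text
clock: 18.73
tool_pos: [0.4907, -0.2398, 0.2067]
orientation: [[-0.167, 0.986, 0.001], [0.986, 0.167, -0.001], [-0.001, 0.001, -1.0]]
force: [-0.1, 0.7, -1.3]
grip_width: 0.006
```

Run:
```python
from h import *
rep()
s=ctrl.read_camera('side')[:,:,::-1];t=ctrl.read_camera('top')[:,:,::-1]
crop(s,240,180,400,300,5,'s9.png');crop(t,220,195,370,285,5,'t9.png');cv2.imwrite("pics/T9.png",t)
```

```text
clk 18.7333 way mm -264.9 105.53 z 0.2067 yaw 9.6 F way 0.71 -0.02 fz -1.35 grip mm 0.5
```

View pics/s9.png

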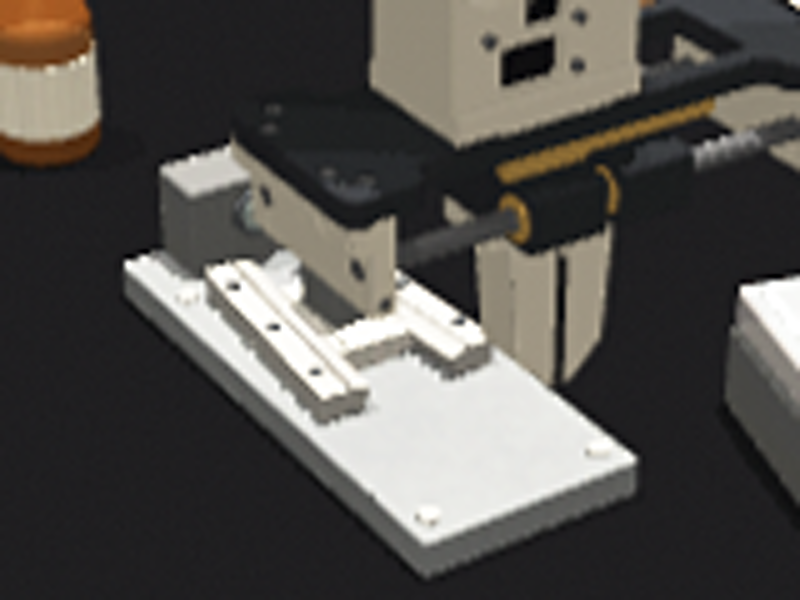

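View pics/t9.png

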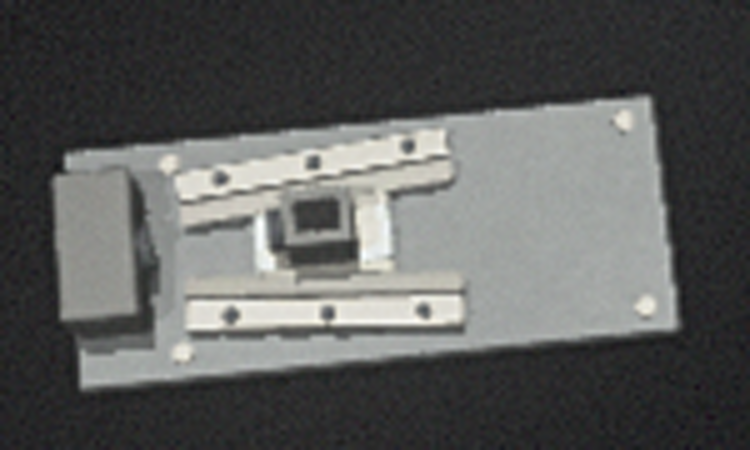

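Run:
```python
from h import *
w=np.array([.5496,.0392]);th=np.radians(99.8);x=np.array([np.cos(th),np.sin(th)]);y=np.array([-x[1],x[0]])
def wy(P): d=P[:,:2]-w;return np.c_[d@x,d@y]*1e3
c=np.array([[279,199],[352,194],[357,238],[287,243]])/5+[220,195]-.5
P=wy(ray("top",c,.082));print(P.round(1),P.mean(0))
# before-after comparison
a=cv2.imread("pics/top0.png").astype(int);b=cv2.imread("pics/T9.png").astype(int);d=np.abs(a-b).max(2)
for n,(u,v) in dict(beaker=(460,190),tipbox=(360,168),bottle=(153,262)).items(): print(n,(d[v-25:v+25,u-25:u+25]>40).sum())
```

```text
[[ 61.  -10. ]
 [ 28.   -9. ]
 [ 27.5  11.5]
 [ 59.   10.7]] [43.885933    0.80412953]
beaker 332
tipbox 0
bottle 0
```

View pics/T9.png

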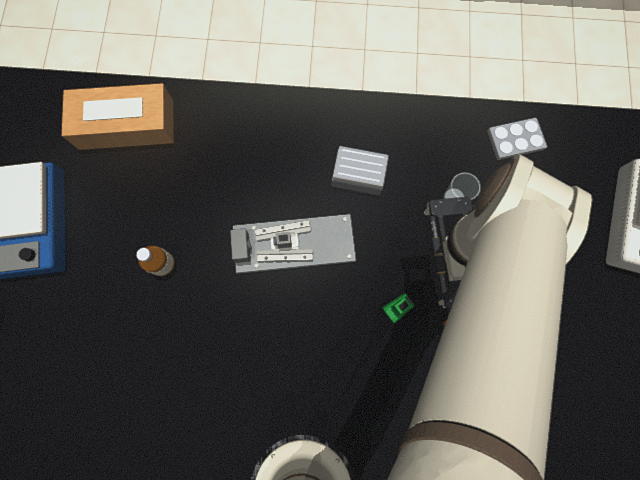

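The full top view shows the beaker still at (465,187), partly covered by the gripper, which is well above it. The tip box and bottle are unchanged, and the carriage is wedged and straight at (284,240). I'll hand in now.

```bash
python3 -c "
from h import *
rep(); print(ctrl.close_job())"
```

```text
clk 18.8333 way mm -261.45 104.17 z 0.2059 yaw 9.92 F way 0.96 -0.06 fz -0.21 grip mm 0.3
the job is handed in; nothing more can be done
None
```

The carriage is wedged in the bench and the job is handed in at about 19 s; no verdict was reported.

**What I did:** I took the grey carriage by its housing, set it on the open bed at about x = -60 mm, and let go. I then pushed it in from behind with the closed fingers. The wedge met at about x = 44 mm, and I brought the push up to about 13 N before backing off and lifting clear.

**Last checks:**
- **Position:** the top view puts the carriage at about x = 44 mm and 0.8 mm off the centre line. By eye it looks flat and straight.
- **Robot:** the arm is clear at a height of 0.21 m and reads no real contact force (under 1 N).
- **Bystanders:** the tip box and bottle show no change in the pictures. A pixel comparison flagged the beaker, but only because the gripper was partly hiding it; its rim is still where it was.
- **Not tested:** I did not measure the pressure left on the fixed cheek after letting go. That it stays above 4 N is inferred from the 13 N push.

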